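Nickel shim strip off the rack and onto the turntable cap

ROBOT

A 6-joint arm with a two-finger parallel gripper is mounted at the origin on the work surface. World frame = base frame: x ahead of the robot, y to its left, z up, the work surface at z = 0. Lengths are in m, angles in rad, forces in N, time in s.
With the tool pointing down it reaches from about 0.25 to 0.85 m from the base axis. Payload 12.5 kg.
Tool frame: the origin (TCP) lies at the very end of the fingers, on their centre line; the grasp point (between the pads) lies 19 mm behind it; z points along the fingers, y is the line along which they close (so a half turn about z gives the same grasp; the last joint's range is limited). The gripper opens to 93 mm and grips with 3 to 60 N. Pads are 15 mm wide; open, the fingers measure 128 mm over their backs; the gripper's body (75 mm by 188 mm) begins 65 mm behind the grasp point.
Start: joints at [-1.253, 0.351, 1.652, -0, 1.139, -0.085], TCP at [0.216, -0.506, 0.219] pointing down, gripper open.
Joint ranges: [-2.75, 2.75], [-0.79, 2.1], [0.01, 2.65], [-1.57, 4.71], [0.07, 3.14], [-2.87, 2.87]. Speed limits (rad/s): [2.22, 2.22, 2.79, 3.14, 3.14, 3.14].

INTERFACE

Orientations are given as [roll, pitch, yaw] about the fixed x, y, z axes, in that order (R = Rz(yaw) Ry(pitch) Rx(roll)).
In Python, from plant import ctrl, get_image gives the robot as it stands. The module is installed in compiled form; this text tells all that it offers.
- The arm moves only by the tool jog_arm, never from a script. Its argument "commands" is a list of rows, each a list of 7 numbers: the turn, a rotation vector about the tool's x, y, z in units of 6 degrees (1.0 is 6 degrees), then the shift along the tool's x, y, z in units of 25 mm (1.0 is 25 mm), then the closure, from 0 (fully open) to 1 (shut). In form: [[ax, ay, az, dx, dy, dz, jaw], ...]. A call has 1 to 12 rows; each row is the pose to reach, as a shift and turn from the pose commanded when the call began, along the tool's axes at that moment; what a row does not reach only later rows make up. A row lasts 1/12 s, in which the tool goes at most 41.7 mm and 7.16 degrees, less where a joint would pass 70% of its speed; a pose out of reach is approached as far as the arm can. A call with a gripper value outside its range is refused whole. The fingers move at their own pace and stop on an object; "squeeze" is the grip in N (left out, the last holds). Time passes only in rows, so rows that repeat a pose let the fingers close. It gives the time, the measured TCP pose, the force, the opening and the grip force at its end, in the units of the state.
- ctrl.state(): the state, without advancing time (a new reading comes with each control period).
- get_image(name): name is "scene" or "top" or "wrist"; returns a dict with "pixels" (420x560x3 uint8, red, green, blue), "intrinsics" (3x3 intrinsics, pixels), "cam_to_world" (4x4, takes a point from camera to world coordinates). Camera axes: x right, y down, z forward; pixel columns grow to the right and rows downward; lengths in m; the calibration is good to about 2 mm. A picture is of the moment at which its call begins. There is no depth.
- ctrl.finish_job(): hands the job in; it is judged then, once.
The state is a dict: "time_s": time; "joint_positions": joint angles; "qd": joint speeds; "effort": joint torques, N m; "tool_pos": TCP position; "tool_rot": TCP orientation; "ft_force": force on the tool from outside, world axes, zero at the start; "torque": the same for the moment, N m; "finger_gap": finger opening in m; "finger_force": force on a finger pad.
Only numpy, scipy, OpenCV 4.12 (cv2) and the standard library are available. Lean on these libraries where they do the work, as an engineer would, in place of code of your own. Each camera call takes 0.05 s, during which the arm holds its last target. There are 200 camera calls.

TASK

Slide the silvery nickel-plated shim strip part-way out over the front edge of the grey rack (the edge nearest the robot) so that it can be gripped there, then pick it up and lay it flat and centred across the black cap in the middle of the turntable. Do not let it fall to the counter, leave the brass strip where it lies, and let go of the nickel strip at the end.

Things in the scene. Friction and masses are not known exactly. Their poses are not given: they have to be found in the camera images.
- nickel_strip: The part to move: silvery strip 120 x 45 x 4 mm, about 170 g, loose, flat in one of the rack's two lanes. Origin: centre of its underside; x along its length (parallel to the rack's x), y across its width, z up. Pressed lightly from above with closed fingertips it can be dragged along: they grip it better than the slick lane does. Its front end starts 7 to 25 mm behind the rack's front edge.
- brass_strip: Look-alike of yellow brass, same 120 x 45 x 4 mm size and same frame, lying in the other lane; stays there.
- rack: Grey fixed resin block, 150 (x) by 136 mm (y). Origin: centre of underside, on the counter; x away from the robot, z up. Front edge at x = -75 mm, clear air before it. Two lanes along x, centred at y = +32 and -32 mm, floors 45 mm above the counter, ends open; 3 mm ribs beside the lanes keep fingers off the strips' sides. A strip stays level with up to 50 mm hanging over.
- cap_top (a point): Centre of the flat top of the black round cap, 40 mm across, on the turntable: 50 mm above the counter, 14 mm above the 140 mm steel disc round it. The turntable (blue 150 mm square base, crank at one side lower than the disc) does not turn. The strip is longer and wider than the cap and may lie on it in any direction.
Not all that is in view belongs to the job. What is shaped like the rack but green is not meant.

How it is judged:
On the way:
1. the nickel strip lies flat on the rack with its front end 20 to 60 mm out over the front edge (x of nickel_strip in the frame of rack between -0.075 and -0.035 m and z of nickel_strip in the frame of rack between 0.041 and 0.049 m and angle between nickel_strip's own z axis and vertical below 0.1 rad), for 0.2 s.
At the end, for the whole second after the job is handed in: The nickel strip rests flat (within 0.1 rad) and still on the black cap, its centre within 15 mm of the cap's centre, its underside within 4 mm of the cap's top, released; the brass strip is within 15 mm of where it began (horizontal distance between nickel_strip and cap_top below 0.015 m and z of nickel_strip in the frame of cap_top between -0.004 and 0.004 m and angle between nickel_strip's own z axis and vertical below 0.1 rad and linear speed of nickel_strip below 0.02 m/s); the robot touches nothing.
It fails at once if the brass strip is moved more than 15 mm (distance of brass_strip from where it was at the start of the episode above 0.015 m).
It fails at once if the nickel strip falls to the counter (height (world z) of nickel_strip below 0.025 m).
It also fails if it takes over 54 s, if anything falls off the work surface, if the arm or the gripper's body presses on something with over 40 N, if the wrist force passes 120 N, or if a joint passes its speed limit or range.

## Working session

There is one attempt and no reset: what is moved stays moved. The work goes in short steps, Python scripts to look and compute and a tool call to move; the robot and the scene stay as the last step left them, time stands still between calls to the robot, and variables do not carry over. Pictures are saved under pics/ and viewed, at most 10 in all, crops included, and the job is handed in when it is done.

Besides the shell and the picture viewer there is one more tool, called as name([rows], argument=value, ...), one row to a line, values as JSON. jog_arm: Moves the arm, as the interface text tells. Its arguments: {"type":"object","properties":{"commands":{"type":"array","items":{"type":"array","items":{"type":"number"}}},"squeeze":{"type":"number"}},"required":["commands"]}

```bash
mkdir -p pics; python3 - <<'E'
from plant import ctrl,get_image
import cv2,numpy as np
a=get_image("top");b=get_image("scene")
cv2.imwrite("pics/top.png",a["pixels"][:,:,::-1]);cv2.imwrite("pics/scene.png",b["pixels"][:,:,::-1])
print(a["intrinsics"],a["cam_to_world"].round(3).tolist(),b["cam_to_world"].round(3).tolist());s=ctrl.state();print(s["tool_pos"],s["tool_rot"],s["time_s"])
E
```

```text
[[442.1745348    0.         282.25204058]
 [  0.         442.1745348  205.65811986]
 [  0.           0.           1.        ]] [[-0.038, -0.978, 0.203, 0.331], [-0.999, 0.037, -0.006, -0.048], [-0.002, -0.203, -0.979, 0.762], [0.0, 0.0, 0.0, 1.0]] [[0.655, 0.473, -0.589, 1.036], [0.756, -0.4, 0.518, -0.532], [0.01, -0.785, -0.62, 0.657], [0.0, 0.0, 0.0, 1.0]]
[ 0.21551052 -0.505675    0.21816475] [-3.14055198e+00 -7.42142544e-05  4.02761165e-01] 0.1
```

View pics/top.png

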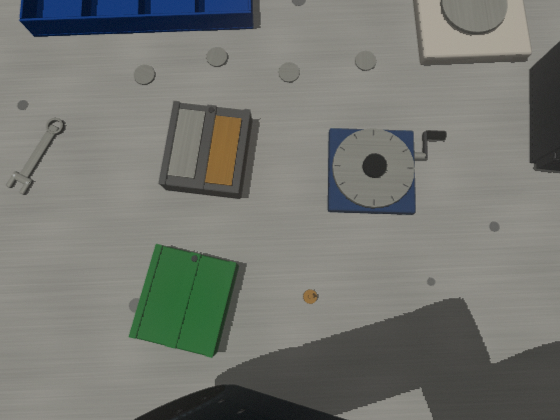

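View pics/scene.png

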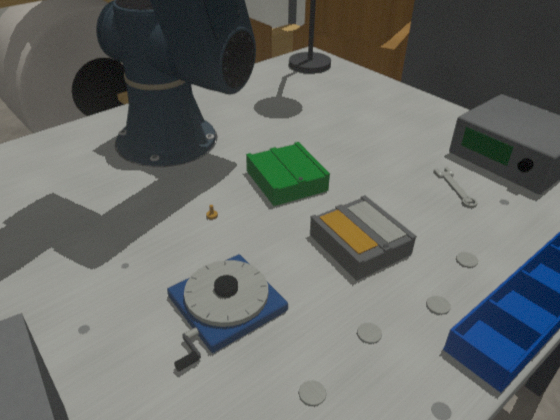

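The top view shows the grey rack centred near (207,150), with nickel in the left lane (~187,143) and brass in the right (~224,150). The cap is at (375,166), and the green decoy is nearer the robot.

```bash
cat >h.py <<'E'
import cv2,numpy as np
from plant import ctrl,get_image
def ray(im,uv,z):
    uv=np.atleast_2d(uv).astype(float);K=im["intrinsics"];T=im["cam_to_world"]
    d=np.c_[uv,np.ones(len(uv))]@np.linalg.inv(K).T@T[:3,:3].T
    return (T[:3,3]+d*((z-T[2,3])/d[:,2])[:,None])[:,:2]
def proj(im,P):
    T=np.linalg.inv(im["cam_to_world"]);p=np.atleast_2d(P)@T[:3,:3].T+T[:3,3];p=p@im["intrinsics"].T
    return p[:,:2]/p[:,2:]
def blob(m,roi):
    k=np.zeros(m.shape,np.uint8);x0,y0,x1,y1=roi;k[y0:y1,x0:x1]=m[y0:y1,x0:x1]*255
    k=cv2.morphologyEx(k,cv2.MORPH_OPEN,np.ones((3,3)))
    return max(cv2.findContours(k,cv2.RETR_EXTERNAL,cv2.CHAIN_APPROX_NONE)[0],key=cv2.contourArea)
def rect(im,m,roi,z):
    c=blob(m,roi)[:,0]; w=(ray(im,c,z)*1000).astype(np.float32)
    r=cv2.minAreaRect(w);return np.round(r[0],1),np.round(r[1],1),round(r[2],1),np.round(cv2.boxPoints(r),1).tolist()
E
python3 - <<'E'
from h import *
im=get_image("top");p=im["pixels"].astype(int);hsv=cv2.cvtColor(im["pixels"],cv2.COLOR_RGB2HSV).astype(int)
v=hsv[...,2];s=hsv[...,1]
print(v[143,160:256].tolist());
print("nick",rect(im,(v>95)&(s<60),(166,106,211,181),.049))
print("brass",rect(im,(s>120)&(v>80),(200,100,260,200),.049))
print("rack",rect(im,(v<90),(155,95,258,202),.048))
print("cap",rect(im,(v<60),(358,148,392,184),.050))
b=get_image("scene");hb=cv2.cvtColor(b["pixels"],cv2.COLOR_RGB2HSV)
print("capS",rect(b,hb[...,2]<60,(208,270,245,302),.050))
print("brS",rect(b,(hb[...,1]>120)&(hb[...,2]>80)&(hb[...,0]<40),(310,195,400,265),.049))
print("niS",rect(b,(hb[...,2]>120)&(hb[...,1]<60),(346,198,409,246),.049))
E
```

```text
[143, 141, 144, 143, 141, 120, 82, 83, 83, 81, 81, 77, 76, 121, 131, 131, 130, 130, 130, 130, 130, 130, 127, 127, 130, 129, 126, 127, 127, 125, 127, 128, 131, 129, 126, 128, 126, 125, 128, 122, 61, 80, 80, 83, 81, 83, 82, 82, 81, 78, 80, 119, 137, 140, 139, 135, 137, 138, 139, 139, 139, 140, 139, 138, 140, 139, 136, 138, 137, 137, 139, 138, 139, 138, 140, 139, 140, 131, 79, 84, 84, 83, 82, 82, 79, 69, 47, 49, 53, 69, 79, 79, 78, 78, 80, 78]
nick (array([595.5, 106. ]), array([ 44.7, 119.6]), 80.8, [[532.9000244140625, 93.5], [651.0, 74.4000015258789], [658.0999755859375, 118.5999984741211], [540.0, 137.60000610351562]])
brass (array([580.3,  43.6]), array([ 44.6, 119.3]), 80.7, [[517.7999877929688, 31.299999237060547], [635.5999755859375, 12.0], [642.7999877929688, 56.0], [525.0999755859375, 75.30000305175781]])
rack (array([582. ,  66.6]), array([151.4, 157.4]), 80.8, [[492.20001220703125, 4.5], [647.5999755859375, -20.700000762939453], [671.7000122070312, 128.8000030517578], [516.4000244140625, 154.0]])
cap (array([ 542.1, -209. ]), array([36.9, 40.5]), 85.7, [[520.5999755859375, -225.89999389648438], [560.9000244140625, -228.89999389648438], [563.7000122070312, -192.10000610351562], [523.4000244140625, -189.10000610351562]])
capS (array([ 549.7, -213.7]), array([34.6, 45.3]), 52.7, [[521.2000122070312, -213.6999969482422], [557.2000122070312, -241.10000610351562], [578.0999755859375, -213.60000610351562], [542.0999755859375, -186.1999969482422]])
brS (array([582.2,  44.1]), array([ 46. , 121.4]), 80.6, [[518.5999755859375, 31.399999618530273], [638.2999877929688, 11.5], [645.9000244140625, 56.79999923706055], [526.0999755859375, 76.69999694824219]])
niS (array([596.1, 107.4]), array([ 44.8, 120.7]), 80.7, [[532.9000244140625, 95.0], [652.0, 75.5], [659.2000122070312, 119.69999694824219], [540.0999755859375, 139.1999969482422]])
```

```bash
python3 - <<'E'
from h import *
im=get_image("top")
c=cv2.resize(im["pixels"][90:205,150:265,::-1],None,fx=5,fy=5,interpolation=cv2.INTER_CUBIC)
c=cv2.convertScaleAbs(c,alpha=1.6)
cv2.imwrite("pics/crop.png",c)
E
```

```text
(no output)
```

View pics/crop.png

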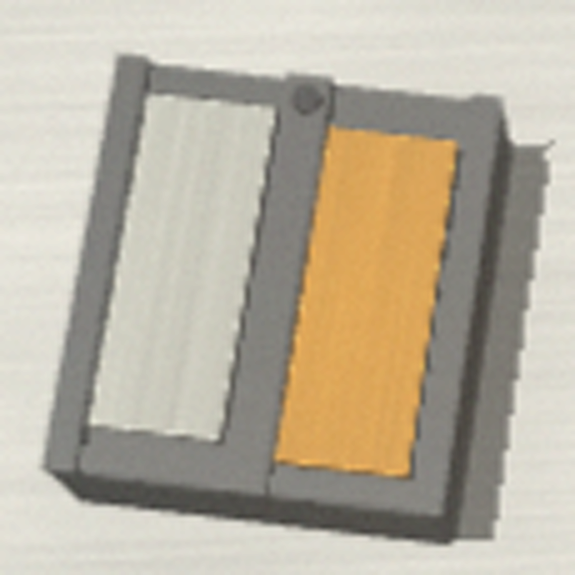

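```bash
cat >>h.py <<'E'
from scipy.spatial.transform import Rotation as R
YAW=-0.161
ex=np.array([np.cos(YAW),np.sin(YAW)]);ey=np.array([-ex[1],ex[0]])
def go(xyz,yaw=YAW):
    s=ctrl.state();A=R.from_euler("xyz",s["tool_rot"]);B=R.from_euler("xyz",[np.pi,0,yaw])
    print("t",s["time_s"],"row",np.round(np.r_[(A.inv()*B).as_rotvec()/np.radians(6),A.inv().apply(np.array(xyz)-s["tool_pos"])/.025],3),"F",np.round(s["ft_force"],1))
E
python3 - <<'E'
from h import *
im=get_image("top")
q=lambda c:np.array(c)/5+[149.6,89.6]
N=np.array([.5957,.1065])
for n,c,z in(("front",[(80,470),(145,479),(265,495)],.045),("frontrib",[(45,468),(440,514)],.048),("back",[(120,57),(315,77),(500,100)],.048),("nickfront",[(155,435)],.049)):
    d=ray(im,q(c),z)-N;print(n,(d@ex*1000).round(1),(d@ey*1000).round(1))
print("green back",ray(im,[[155,246],[238,260]],.048))
P=N+.015*ex;print(P);go([*P,.12])
E
```

```text
front [-74.9 -75.3 -75.8] [ 22.7   0.6 -40.2]
frontrib [-76.3 -75.8] [ 33.5 -99.5]
back [71.9 72.8 72.2] [ 34.  -34.3 -99.1]
nickfront [-60.8] [-1.3]
green back [[0.42084654 0.15562841]
 [0.39316001 0.02170871]]
[0.61050601 0.10409542]
t 0.3 row [-3.0000e-03  1.0000e-03  5.3840e+00  2.4097e+01 -1.6251e+01  3.9440e+00] F [0.6 0.1 0.1]
```

jog_arm([
  [0,0,5.384,24.1,-16.25,1,1],
  [0,0,5.384,24.1,-16.25,1,1],
  [0,0,5.384,24.1,-16.25,1,1],
  [0,0,5.384,24.1,-16.25,1,1],
  [0,0,5.384,24.1,-16.25,1,1],
  [0,0,5.384,24.1,-16.25,1,1],
  [0,0,5.384,24.1,-16.25,1,1],
  [0,0,5.384,24.1,-16.25,1,1],
  [0,0,5.384,24.1,-16.25,1,1],
  [0,0,5.384,24.1,-16.25,1,1],
  [0,0,5.384,24.1,-16.25,1,1],
  [0,0,5.384,24.1,-16.25,1,1],
], squeeze=20)

```text
time_s: 1.3
tool_pos: [0.4829, -0.0927, 0.2019]
tool_rot: [3.141, -0.0, -0.161]
ft_force: [0.4, -1.7, 0.4]
finger_gap: 0.0175
finger_force: 0.0
```

```bash
python3 -c "
from h import *
print(ctrl.state()['tool_pos'],ctrl.state()['tool_rot']);go([.6105,.1041,.08])"
```

```text
[ 0.48289345 -0.09270197  0.20188522] [ 3.14148579e+00 -3.25921540e-04 -1.60933310e-01]
t 1.3 row [ 1.000e-03 -3.000e-03  1.000e-03  3.775e+00 -8.589e+00  4.876e+00] F [ 0.4 -1.7  0.4]
```

jog_arm([
  [0,0,0,3.775,-8.59,1,1],
  [0,0,0,3.775,-8.59,1,1],
  [0,0,0,3.775,-8.59,1,1],
  [0,0,0,3.775,-8.59,2,1],
  [0,0,0,3.775,-8.59,3,1],
  [0,0,0,3.775,-8.59,4,1],
  [0,0,0,3.775,-8.59,4.8,1],
  [0,0,0,3.775,-8.59,4.8,1],
  [0,0,0,3.775,-8.59,4.8,1],
  [0,0,0,3.775,-8.59,4.8,1],
  [0,0,0,3.775,-8.59,4.8,1],
])

```text
time_s: 2.22
tool_pos: [0.6107, 0.1013, 0.0844]
tool_rot: [-3.141, -0.003, -0.162]
ft_force: [0.5, 0.4, -0.3]
finger_gap: 0.0001
finger_force: 0.0
```

```bash
python3 -c "
from h import *
print(ctrl.state()['tool_pos'],ctrl.state()['tool_rot']);go([.6105,.1041,.053])
im=get_image('wrist');cv2.imwrite('pics/w1.png',im['pixels'][:,:,::-1])"
```

```text
[0.61069615 0.10129252 0.08439915] [-3.14079006 -0.00332929 -0.16201256]
t 2.2167 row [-0.008 -0.032 -0.01  -0.03  -0.109  1.256] F [ 0.5  0.4 -0.3]
```

View pics/w1.png

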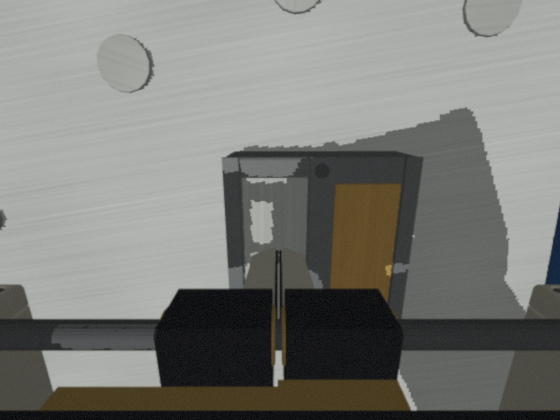

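The wrist view shows the closed fingertips (col ~277) centred over the nickel strip (cols 245–308). I'll descend now.

jog_arm([
  [0,0,0,0,0,0.4,1],
  [0,0,0,0,0,0.8,1],
  [0,0,0,0,0,1.2,1],
  [0,0,0,0,0,1.2,1],
  [0,0,0,0,0,1.2,1],
  [0,0,0,0,0,1.2,1],
])

```text
time_s: 2.77
tool_pos: [0.6096, 0.1021, 0.0515]
tool_rot: [3.141, 0.001, -0.161]
ft_force: [0.3, 0.2, 0.7]
finger_gap: 0.0006
finger_force: 0.0
```

jog_arm([
  [0,0,0,0,0,0.04,1],
  [0,0,0,0,0,0.08,1],
  [0,0,0,0,0,0.08,1],
  [0,0,0,0,0,0.08,1],
])

```text
time_s: 3.1
tool_pos: [0.6097, 0.1021, 0.0498]
tool_rot: [-3.142, -0.0, -0.161]
ft_force: [-1.0, -0.4, -0.2]
finger_gap: 0.0003
finger_force: 0.0
```

jog_arm([
  [0,0,0,0,0,0.03,1],
  [0,0,0,0,0,0.06,1],
  [0,0,0,0,0,0.06,1],
  [0,0,0,0,0,0.06,1],
])

```text
time_s: 3.43
tool_pos: [0.6102, 0.1022, 0.0493]
tool_rot: [-3.141, -0.001, -0.161]
ft_force: [-1.7, 0.1, 9.0]
finger_gap: 0.0002
finger_force: 4.3
```

jog_arm([
  [0,0,0,-0.1,0,0,1],
  [0,0,0,-0.25,0,0,1],
  [0,0,0,-0.4,0,0,1],
  [0,0,0,-0.55,0,0,1],
  [0,0,0,-0.7,0,0,1],
  [0,0,0,-0.85,0,0,1],
  [0,0,0,-1.0,0,0,1],
  [0,0,0,-1.0,0,0,1],
])

```text
time_s: 4.1
tool_pos: [0.5856, 0.1063, 0.0493]
tool_rot: [-3.141, -0.002, -0.161]
ft_force: [-0.9, 1.1, 7.8]
finger_gap: 0.0006
finger_force: 4.0
```

```bash
cat >>h.py <<'E'
def nick(roi=(155,100,215,240)):
    im=get_image("top");hsv=cv2.cvtColor(im["pixels"],cv2.COLOR_RGB2HSV)
    return im
E
python3 - <<'E'
from h import *
im=get_image("scene");cv2.imwrite("pics/s2.png",cv2.resize(im["pixels"][150:300,250:450,::-1],None,fx=4,fy=4))
E
```

```text
(no output)
```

View pics/s2.png

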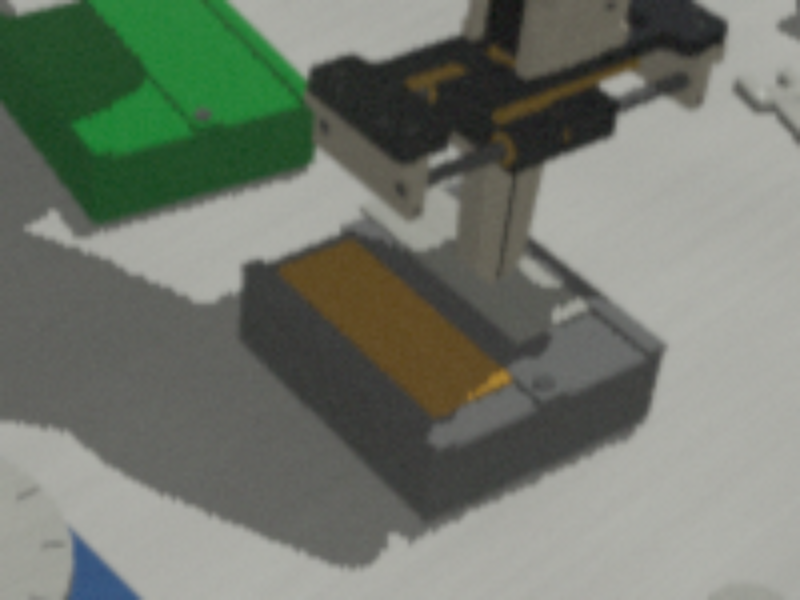

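The strip follows: its rear end has moved well forward, to crop (550,330). I'll drag the remaining 35 mm, then lift.

jog_arm([
  [0,0,0,-0.1,0,0,1],
  [0,0,0,-0.25,0,0,1],
  [0,0,0,-0.4,0,0,1],
  [0,0,0,-0.55,0,0,1],
  [0,0,0,-0.7,0,0,1],
  [0,0,0,-0.85,0,0,1],
  [0,0,0,-1.0,0,0,1],
  [0,0,0,-1.15,0,0,1],
  [0,0,0,-1.3,0,0,1],
  [0,0,0,-1.4,0,0,1],
  [0,0,0,-1.4,0,0,1],
  [0,0,0,-1.4,0,0,1],
])

```text
time_s: 5.15
tool_pos: [0.5512, 0.1119, 0.0493]
tool_rot: [-3.141, -0.002, -0.161]
ft_force: [-1.0, -0.3, 8.7]
finger_gap: 0.0002
finger_force: 4.3
```

jog_arm([
  [0,0,0,0,0,-0.2,1],
  [0,0,0,0,0,-1.2,1],
  [0,0,0,0,0,-2.5,1],
  [0,0,0,0,-1,-4,0.3],
  [0,0,0,-1.5,-2,-5,0.3],
  [0,0,0,-3,-3,-5,0.3],
  [0,0,0,-4,-4,-5,0.3],
  [0,0,0,-4,-4,-5,0.3],
  [0,0,0,-4,-4,-5,0.3],
  [0,0,0,-4,-4,-5,0.3],
  [0,0,0,-4,-4,-5,0.3],
])

```text
time_s: 6.07
tool_pos: [0.4686, 0.2257, 0.1732]
tool_rot: [3.141, -0.0, -0.162]
ft_force: [0.9, 0.2, 0.3]
finger_gap: 0.0494
finger_force: 0.0
```

```bash
python3 - <<'E'
from h import *
for n in("top","wrist","scene"):
    im=get_image(n);cv2.imwrite(f"pics/{n}3.png",im["pixels"][:,:,::-1])
a=cv2.imread("pics/top3.png")[80:260,130:330];b=cv2.imread("pics/scene3.png")[150:300,280:430]
cv2.imwrite("pics/m.png",np.hstack([cv2.convertScaleAbs(cv2.resize(a,(420,378)),alpha=1.5),cv2.convertScaleAbs(cv2.resize(b,(378,378)),alpha=1.5)]))
E
```

```text
(no output)
```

View pics/m.png

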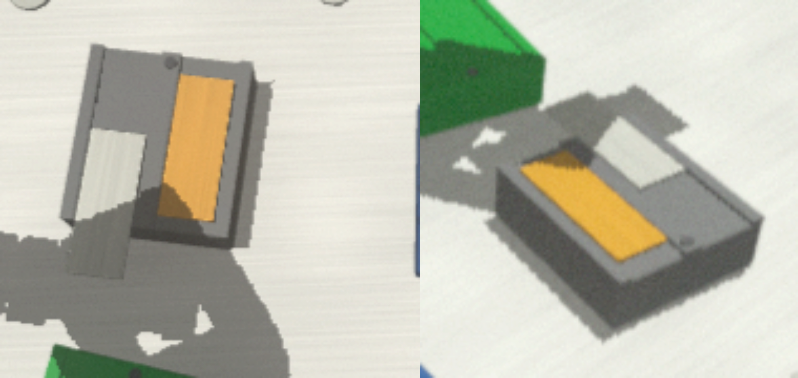

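The strip now overhangs the front, level and parallel (crop: rear (92,128)–(146,135), front (66,272)–(122,279)). I'll compute the grasp from those.

```bash
python3 - <<'E'
from h import *
im=get_image("top")
c=np.array([(92,128),(146,135),(122,279),(66,272)])/2.1+[130,80]-.3
w=ray(im,c,.049);C=w.mean(0);N=np.array([.5957,.1065])
print(w,C,(C-N)@ex,(C-N)@ey)
r=w[:2].mean(0)-w[2:].mean(0);print("yaw",np.arctan2(r[1],r[0]),np.linalg.norm(r))
G=C-.039*ex;print("grasp",G,"edge dist",((G-N)@ex+.0755)); go([*G,.12]); go([*G,.038])
E
```

```text
[[0.5992327  0.12759902]
 [0.59158755 0.08391785]
 [0.47379484 0.10264082]
 [0.48105781 0.1465161 ]] [0.53641822 0.11516845] -0.05990471492605588 -0.0009468441319335427
yaw -0.15818100645452912 0.11947539636959179
grasp [0.49792259 0.12142036] edge dist -0.023404714926055906
t 6.2667 row [ 3.000e-03  3.000e-03 -1.400e-02  1.840e+00  3.922e+00  2.122e+00] F [-0.3 -0.6 -0.2]
t 6.2667 row [ 3.000e-03  3.000e-03 -1.400e-02  1.842e+00  3.921e+00  5.402e+00] F [-0.3 -0.6 -0.2]
```

jog_arm([
  [0,0,0,1.84,3.92,0,0.22],
  [0,0,0,1.84,3.92,0,0.22],
  [0,0,0,1.84,3.92,1,0.22],
  [0,0,0,1.84,3.92,2,0.22],
  [0,0,0,1.84,3.92,3,0.22],
  [0,0,0,1.84,3.92,3,0.22],
  [0,0,0,1.84,3.92,3.3,0.22],
  [0,0,0,1.84,3.92,3.3,0.22],
  [0,0,0,1.84,3.92,3.3,0.22],
])

```text
time_s: 7.02
tool_pos: [0.4981, 0.1226, 0.0917]
tool_rot: [-3.141, -0.001, -0.161]
ft_force: [-0.9, 0.5, 0.4]
finger_gap: 0.0723
finger_force: 0.0
```

```bash
python3 - <<'E'
from h import *
go([.4979,.1214,.038])
im=get_image("wrist");cv2.imwrite("pics/w4.png",im["pixels"][:,:,::-1])
E
```

```text
t 7.0167 row [-3.000e-03 -1.000e-02  3.000e-03 -2.000e-03  4.800e-02  2.147e+00] F [-0.9  0.5  0.4]
```

View pics/w4.png

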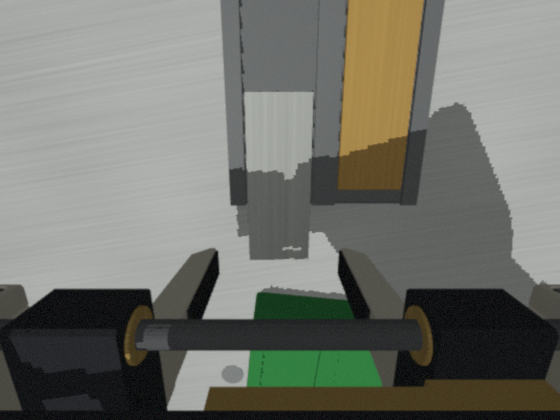

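The wrist view shows the strip (cols 248–310) centred between the open fingertips (217, 340). I'll descend and close gently first, so the strip stays put.

jog_arm([
  [0,0,0,0,0.03,0.6,0.22],
  [0,0,0,0,0.03,1.2,0.22],
  [0,0,0,0,0.03,1.8,0.22],
  [0,0,0,0,0.03,2.12,0.22],
  [0,0,0,0,0.03,2.12,0.22],
  [0,0,0,0,0.03,2.12,0.22],
  [0,0,0,0,0.03,2.12,0.22],
])

```text
time_s: 7.65
tool_pos: [0.4981, 0.1218, 0.0388]
tool_rot: [-3.141, -0.001, -0.161]
ft_force: [-0.0, 0.6, 0.2]
finger_gap: 0.0725
finger_force: 0.0
```

jog_arm([
  [0,0,0,0,0,0,0.35],
  [0,0,0,0,0,0,0.42],
  [0,0,0,0,0,0,0.46],
  [0,0,0,0,0,0,0.5],
  [0,0,0,0,0,0,0.55],
  [0,0,0,0,0,0,0.6],
  [0,0,0,0,0,0,0.6],
  [0,0,0,0,0,0,0.6],
  [0,0,0,0,0,0,0.6],
  [0,0,0,0,0,0,0.6],
], squeeze=10)

```text
time_s: 8.48
tool_pos: [0.4975, 0.1216, 0.0378]
tool_rot: [-3.142, -0.0, -0.161]
ft_force: [-0.3, 0.8, 1.4]
finger_gap: 0.0448
finger_force: 10.0
```

jog_arm([
  [0,0,0,0,0,0,0.8],
  [0,0,0,0,0,0,0.8],
  [0,0,0,0,0,0,0.8],
  [0,0,0,0,0,0,0.8],
], squeeze=55)

```text
time_s: 8.82
tool_pos: [0.4975, 0.1216, 0.0378]
tool_rot: [-3.142, -0.0, -0.161]
ft_force: [0.5, 0.3, 1.3]
finger_gap: 0.0436
finger_force: 55.0
```

jog_arm([
  [0,0,0,0,0,-0.1,0.8],
  [0,0,0,0,0,-0.25,0.8],
  [0,0,0,0,0,-0.5,0.8],
  [0,0,0,0,0,-0.9,0.8],
  [0,0,0,0,0,-1.3,0.8],
  [0,0,0,0,0,-1.7,0.8],
  [0,0,0,0,0,-2.1,0.8],
  [0,0,0,0,0,-2.5,0.8],
  [0,0,0,0,0,-2.8,0.8],
  [0,0,0,0,0,-3,0.8],
  [0,0,0,0,0,-3,0.8],
  [0,0,0,0,0,-3,0.8],
])

```text
time_s: 9.82
tool_pos: [0.4974, 0.1216, 0.1129]
tool_rot: [-3.142, -0.0, -0.161]
ft_force: [-0.4, -0.1, -1.6]
finger_gap: 0.0436
finger_force: 55.0
```

```bash
python3 - <<'E'
from h import *
C=np.array([.543,-.2095])
# strip centre relative to tcp: +39 mm along ex
T=C-.039*ex; go([*T,.113]); print(T)
a=get_image("wrist")["pixels"][:,:,::-1];b=get_image("scene")["pixels"][80:290,230:430,::-1]
cv2.imwrite("pics/m2.png",np.hstack([cv2.resize(a,(400,300)),cv2.convertScaleAbs(cv2.resize(b,(400,420))[:300],alpha=1.5)]))
E
```

```text
t 9.8167 row [-0.000e+00 -2.000e-03  0.000e+00  2.363e+00  1.278e+01 -5.000e-03] F [-0.4 -0.1 -1.6]
[ 0.50450437 -0.20324809]
```

View pics/m2.png

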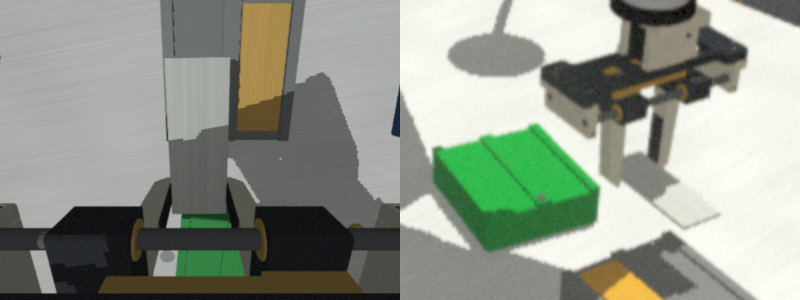

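The strip is held and level (wrist widths, rear to front, keep their ratio). I'll carry it over to the cap.

jog_arm([
  [0,0,0,0.2,0.6,0,0.8],
  [0,0,0,0.4,1.8,0,0.8],
  [0,0,0,0.6,3,0,0.8],
  [0,0,0,0.8,4.2,0,0.8],
  [0,0,0,1,5.4,0,0.8],
  [0,0,0,1.2,6.6,0,0.8],
  [0,0,0,1.4,7.8,0,0.8],
  [0,0,0,1.6,9,0,0.8],
  [0,0,0,1.8,10.2,0,0.8],
  [0,0,0,2.0,11.4,0,0.8],
  [0,0,0,2.2,12.3,0,0.8],
  [0,0,0,2.36,12.78,0,0.8],
])

```text
time_s: 10.92
tool_pos: [0.504, -0.2055, 0.1122]
tool_rot: [3.142, 0.001, -0.163]
ft_force: [-0.1, -0.1, -1.5]
finger_gap: 0.0439
finger_force: 55.0
```

jog_arm([
  [0,0,0,0,0,0,0.8],
  [0,0,0,0,0,0,0.8],
  [0,0,0,0,0,0,0.8],
  [0,0,0,0,0,0,0.8],
])

```text
time_s: 11.25
tool_pos: [0.5044, -0.202, 0.1126]
tool_rot: [-3.141, 0.001, -0.16]
ft_force: [-0.4, 0.1, -2.7]
finger_gap: 0.0439
finger_force: 55.0
```

```bash
python3 - <<'E'
from h import *
go([.5045,-.2032,.113])
a=get_image("wrist");print(ctrl.state()["tool_pos"])
cv2.imwrite("pics/w5.png",a["pixels"][:,:,::-1])
z=ctrl.state()["tool_pos"][2]+.0112
w=ray(a,[[277,82],[277,299]],z);print(w,np.linalg.norm(w[0]-w[1]),"centre",w.mean(0))
t=get_image("top");cv2.imwrite("pics/t5.png",t["pixels"][:,:,::-1])
E
```

```text
t 11.25 row [-0.003  0.006  0.012  0.013  0.048 -0.014] F [-0.4  0.1 -2.7]
[ 0.50443551 -0.20208439  0.11274316]
[[ 0.60239135 -0.21778192]
 [ 0.48483972 -0.19875211]] 0.11908198347881084 centre [ 0.54361554 -0.20826702]
```

View pics/w5.png

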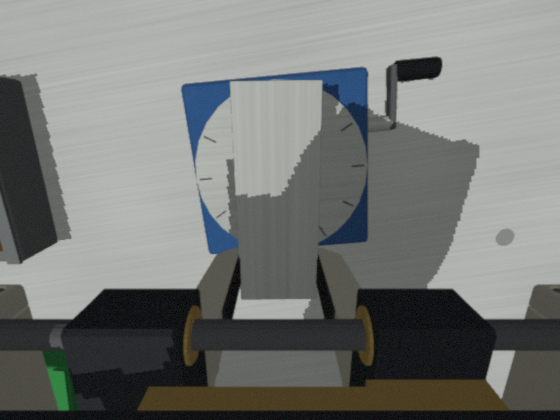

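The strip spans rows 82–299 and is level. The disc spans cols 195–368. I'll cross-check the disc centre from the wrist and top views.

```bash
python3 - <<'E'
from h import *
a=get_image("wrist")
print(ray(a,[[195,175],[368,165]],.036), ray(a,[[195,175],[368,165]],.036).mean(0))
t={k:v for k,v in get_image("top").items()}
p=cv2.imread("pics/top.png");h=cv2.cvtColor(p,cv2.COLOR_BGR2HSV)
c=blob((h[...,1]<70)&(h[...,2]>85),(329,130,414,211))
w=(ray(t,c[:,0],.036)*1000).astype(np.float32);print("disc",cv2.minEnclosingCircle(w))
c=blob(h[...,2]<75,(358,148,392,184));w=(ray(t,c[:,0],.050)*1000).astype(np.float32);print("cap",cv2.minEnclosingCircle(w),cv2.fitEllipse(w))
E
```

```text
[[ 0.55373724 -0.14193101]
 [ 0.53944263 -0.28216748]] [ 0.54658994 -0.21204924]
disc ((544.6578369140625, -210.42066955566406), 70.374755859375)
cap ((542.1676635742188, -209.687744140625), 21.248409271240234) ((542.1966552734375, -209.3433074951172), (38.64889907836914, 41.552711486816406), 57.462921142578125)
```

jog_arm([
  [0,0,0,0,0.07,0.5,0.8],
  [0,0,0,0,0.07,1,0.8],
  [0,0,0,0,0.07,1.5,0.8],
  [0,0,0,0,0.07,2,0.8],
  [0,0,0,0,0.07,2.4,0.8],
  [0,0,0,0,0.07,2.6,0.8],
  [0,0,0,0,0.07,2.7,0.8],
  [0,0,0,0,0.07,2.7,0.8],
  [0,0,0,0,0.07,2.7,0.8],
  [0,0,0,0,0.07,2.7,0.8],
])

```text
time_s: 12.28
tool_pos: [0.5045, -0.2051, 0.0459]
tool_rot: [3.141, -0.001, -0.161]
ft_force: [0.4, 0.3, -1.3]
finger_gap: 0.0435
finger_force: 55.0
```

jog_arm([
  [0,0,0,0,0,0.03,0.8],
  [0,0,0,0,0,0.05,0.8],
  [0,0,0,0,0,0.05,0.8],
  [0,0,0,0,0,0.05,0.8],
])

```text
time_s: 12.62
tool_pos: [0.5042, -0.205, 0.0442]
tool_rot: [3.142, -0.0, -0.161]
ft_force: [0.0, 0.2, -0.9]
finger_gap: 0.0435
finger_force: 55.0
```

jog_arm([
  [0,0,0,0,0,0.03,0.8],
  [0,0,0,0,0,0.04,0.8],
  [0,0,0,0,0,0.04,0.8],
  [0,0,0,0,0,0.04,0.8],
])

```text
time_s: 12.95
tool_pos: [0.5042, -0.205, 0.0431]
tool_rot: [3.142, -0.0, -0.161]
ft_force: [-0.4, -0.5, -1.0]
finger_gap: 0.0435
finger_force: 55.0
```

jog_arm([
  [0,0,0,0,0,0.02,0.8],
  [0,0,0,0,0,0.02,0.8],
  [0,0,0,0,0,0.02,0.8],
])

```text
time_s: 13.2
tool_pos: [0.5042, -0.205, 0.0427]
tool_rot: [3.142, -0.0, -0.161]
ft_force: [-0.8, 0.4, 2.5]
finger_gap: 0.0437
finger_force: 55.0
```

Contact. Releasing softly.

jog_arm([
  [0,0,0,0,0,0,0.8],
  [0,0,0,0,0,0,0.8],
  [0,0,0,0,0,0,0.8],
], squeeze=4)

```text
time_s: 13.45
tool_pos: [0.5042, -0.205, 0.0426]
tool_rot: [3.141, -0.0, -0.161]
ft_force: [-0.2, -0.5, 0.1]
finger_gap: 0.0448
finger_force: 4.0
```

jog_arm([
  [0,0,0,0,0,0,0.51],
  [0,0,0,0,0,0,0.5],
  [0,0,0,0,0,0,0.48],
  [0,0,0,0,0,0,0.45],
  [0,0,0,0,0,0,0.4],
  [0,0,0,0,0,0,0.3],
  [0,0,0,0,0,0,0.22],
  [0,0,0,0,0,0,0.22],
  [0,0,0,0,0,0,0.22],
  [0,0,0,0,0,0,0.22],
])

```text
time_s: 14.28
tool_pos: [0.5042, -0.2049, 0.0425]
tool_rot: [-3.142, -0.0, -0.161]
ft_force: [-0.2, 0.7, 0.6]
finger_gap: 0.0727
finger_force: 0.0
```

jog_arm([
  [0,0,0,0,0,-0.5,0.22],
  [0,0,0,0,0,-1.2,0.22],
  [0,0,0,0,0,-2,0.22],
  [0,0,0,0,0,-3,0.22],
  [0,0,0,-2,0,-4,0.22],
  [0,0,0,-4,0,-5,0.22],
  [0,0,0,-5,0,-5,0.22],
  [0,0,0,-5,0,-5,0.22],
  [0,0,0,-5,0,-5,0.22],
  [0,0,0,-5,0,-5,0.22],
  [0,0,0,-5,0,-5,0.22],
])

```text
time_s: 15.2
tool_pos: [0.3818, -0.1853, 0.1674]
tool_rot: [3.141, -0.001, -0.161]
ft_force: [0.2, -0.3, -0.4]
finger_gap: 0.0728
finger_force: 0.0
```

```bash
python3 - <<'E'
from h import *
a=get_image("top")["pixels"][80:260,150:440,::-1];b=get_image("scene")["pixels"][180:380,140:440,::-1]
cv2.imwrite("pics/m6.png",np.hstack([cv2.resize(a,(400,248)),cv2.resize(b,(400,248))]))
E
```

```text
(no output)
```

View pics/m6.png

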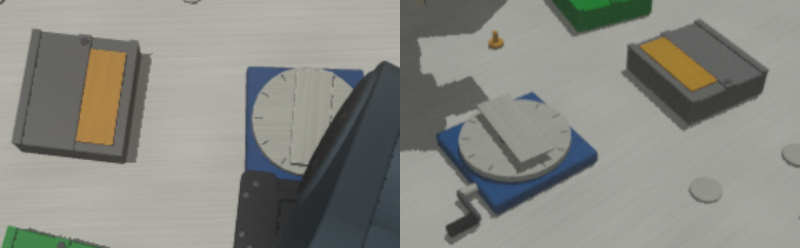

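The strip rests level across the cap in both views, the fingers are clear and the brass strip hasn't moved. A quick numeric check, then I'll hand in.

```bash
python3 - <<'E'
from h import *
b=get_image("scene");c=np.array([(478,105),(503,96),(555,151),(524,163)])
w=ray(b,np.c_[140+(c[:,0]-400)*.75,180+c[:,1]*.806],.054);d=w.mean(0)-[.544,-.210]
print(w.round(3).tolist(),d)
if np.linalg.norm(d)<.010: print(ctrl.finish_job())
E
```

```text
[[0.484, -0.221], [0.49, -0.187], [0.612, -0.199], [0.604, -0.239]] [ 0.00319734 -0.00149737]
the job is handed in; nothing more can be done
None
```

The job is handed in: the nickel strip lies flat on the black cap, released and by my measurement about 4 mm off centre, with the brass strip left where it was. The hand-in gave no verdict.

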